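# Set the end stop and push the loaf up to it

## Robot

A 6-joint arm with a two-finger parallel gripper is mounted at the origin on the work surface. World frame = base frame: x ahead of the robot, y to its left, z up, the work surface at z = 0. Lengths are in m, angles in degrees, forces in N, time in s.
With the tool pointing down it reaches from about 0.3 to 0.85 m from the base axis. Payload 4.2 kg.
Tool frame: the origin (TCP) lies midway between the tips of the shut fingers; the grasp point (between the pads) lies 19 mm behind it; x points along the fingers, y is the direction in which the jaws open and shut, and the axes are right-handed (so a half turn about x gives the same grasp; the last joint's range is limited). The gripper opens to 91 mm and grips with 3 to 60 N. Pads are 32 mm wide; open, the fingers measure 118 mm over their backs; the gripper's body (76 mm by 178 mm) begins 60 mm behind the grasp point.
Start: joints at [71.047, 18.312, 89.639, -0, 72.044, -1.146], TCP at [0.176, 0.547, 0.214] pointing down, gripper open.
Joint ranges: [-177.97, 177.97], [-48.28, 115.42], [12.27, 149.76], [-77.06, 257.06], [2.81, 150.46], [-146.56, 146.56]. Speed limits (degrees/s): [147.25, 147.25, 180, 180, 180, 180].

## Interface

Orientations are given as a 3x3 rotation matrix whose columns are the frame's x, y, z axes.
In Python, from cell import robot gives the robot as it stands. The module is installed in compiled form; this text tells all that it offers. Calls block until the motion is done:
- robot.reach(position, orientation): joint-space move of the TCP to a pose.
- robot.move_linear(position, vel=0.15, attitude=None, force_limit=None): straight line of the TCP; attitude=None keeps the orientation; vel is the mean speed in m/s. With force_limit (N) it stops when the force on the tool has changed by that much, and returns True; else False.
- robot.movej(angles): joint-space move.
- robot.gripper_to(opening): finger opening in m; the grip force is fixed at half the most; returns when the fingers have stopped.
- robot.hold(seconds).
- robot.inverse_kinematics(position, orientation): joint angles nearest the present ones, or None.
- robot.grab_frame(name): name is "side" or "top"; returns a dict with "frame" (480x640x3 uint8, blue, green, red), "intrinsics" (3x3 intrinsics, pixels), "dist" ([k1, k2, p1, p2, k3] as OpenCV has them; the pictures are not rectified), "view" (4x4, takes a point from world to camera coordinates). Camera axes: x right, y up, looking along -z (the intrinsics and any distortion apply to the point x, -y, -z); pixel columns grow to the right and rows downward; lengths in m; the calibration is good to about 2 mm. A picture is of the moment at which its call begins. There is no depth.
A pose or a line that the arm cannot do raises robot.IKError and nothing moves.
- robot.finish_job(): hands the job in, once; it reports no verdict.
Trained networks look in a picture, given as the dict that the camera call returned (one of the last four; its "shot" number tells which), for a name from the list of things; names that differ only in an ending like _2 or _b are one class to them, and where a whole thing is asked for, a point or a joint stands for the part that bears it (a point fixed in the world has none). Each returns a list of dicts, best first, with "score" (0 to 1); they miss things now and then, are a little off and sometimes report something else, mostly with a low value. They report only what shows in the picture. A call takes as long as a camera call.
- robot.look_for(picture, thing): "bbox" ([left, top, right, bottom] in pixels, round what is visible of it).
Readings, each from a call of its own:
- robot.read_time_s(): time.
- robot.read_qpos(): joint angles.
- robot.read_joint_velocities(): joint speeds.
- robot.read_joint_torque(): joint torques, N m.
- robot.read_ee_pos(): TCP position.
- robot.read_tool_rot(): TCP orientation.
- robot.read_force(): force on the tool from outside, world axes, zero at the start.
- robot.read_wrist_torque(): the same for the moment, N m.
- robot.read_finger_gap(): finger opening in m.
Only numpy, scipy, OpenCV 4.12 (cv2) and the standard library are available. Lean on these libraries where they do the work, as an engineer would, in place of code of your own. Each camera call takes 0.05 s, during which the arm holds its last target. There are 200 camera calls.

## Task

On the bread-slicing board, push the wooden end stop along its fence towards the loaf until its spring pin clicks down into the notch of the brass catch. Then push the loaf along the channel until its end rests against the stop, leaving the stop clicked in the catch. Only push, with the fingers from outside: do not lift or tip the loaf or pull up the pin, leave everything else where it is, and finish clear of it all.

Things in the scene. Friction and masses are not known exactly. Their poses are not given: they have to be found in the camera images.
- board: Fixed light-wood slicing board, 260 (x) x 720 (y) x 22 mm thick. Origin: centre of its underside, on the table; z up, +y along the fence (to the robot's left). Its place and yaw vary (yaw up to 0.1 rad). On the robot's side a free strip 100 mm wide (board x -130..-30 mm) carries bystanders.
- stop (a joint): Travel of the end stop, m: 0 at the board's +y end, growing as it is pushed towards -y (towards the loaf), at most 0.27. The stop is a wooden block 96 x 96 mm, 58 mm high on the board, too wide to grip, captive (it cannot lift or turn). About 1.5 N friction; it stays where it is left. It starts on the +y side of the catch.
- channel (a point): Middle of the board's channel, on the board's top (22 mm above the table), at board x = +30, y = 0. The channel is 100 mm wide and runs the board's length; stop and loaf slide in it. On the robot's side a lip 10 mm wide and 12 mm high bounds it, on the far side a fence 25 mm wide and 40 mm high (its top 62 mm above the table).
- stop_push (a point): Centre of the stop's +y face, the face to push on, 30 mm above the board's top. The stop has to go towards board -y. An aluminium bridge plate on the stop, 28 mm wide, top 64 mm above the board, reaches over the fence and carries the pin.
- stop_face (a point): Centre of the stop's -y face (96 mm from the push face), 30 mm above the board's top: the face that the loaf must rest against. Axes as the board's.
- pin (a joint): Height of the spring pin in the stop's bridge, m: 0 on the bare fence, about 0.008 on the lands of the catch, about 0.0035 when dropped into the notch; it could be pulled up to 0.016, which is not wanted.
- pin_tip (a point): Lowest point of the pin's round tip (10 mm diameter), over the fence's centre line, 62.5 mm in board +x from the centre of the stop. The stop is clicked in when this point's place along the fence (board y) is that of the catch's origin.
- pin_knob (a point): Top of the pin's brass knob (20 mm diameter), 48 mm above the pin's tip; it stands 110 mm above the table with the pin down. Not to be pulled.
- catch: Brass catch on top of the fence, 84 mm long (y), 20 wide, 8 high; fixed, but its place along the fence varies. Origin: on the fence's top under the middle of its notch; axes as the board's. From each end a 30 mm ramp rises to a 6 mm land; between the lands is a V notch, 12 mm wide, 6 deep, 45 degree flanks, into which the pin drops about 4 mm.
- catch_notch (a point): Middle of the catch's notch, 8 mm above the fence's top. Pushing the stop up the ramp takes about 5 to 8 N (it rolls back if let go there); then the force falls to nothing as the pin drops in and draws the stop to the middle (from within about 5 mm). Pushing it on out of the notch takes about 15 to 20 N, so a push of 10 to 11 N tells that it is home.
- loaf: Loose loaf of raisin bread, firm, 94 (x) x 170 (y) x 70 mm high, about 0.45 kg (varies), lying in the channel with 3 mm play each side, on the -y side of the stop. Origin: centre of its underside; y along the channel. Sliding it takes 2 to 4 N.
- loaf_end (a point): Centre of the loaf's +y end face, 30 mm above its underside: the end that must rest against the stop's -y face.
- loaf_push (a point): Centre of the loaf's -y end face, the one to push on, 30 mm above its underside. The loaf has to go towards board +y.
- slice_a: Bystander: slice of bread, 64 mm diameter, 12 mm high, on the free strip of the board. Origin under its centre.
- slice_b: Bystander: another such slice on the free strip.
- jam_jar: Bystander: small jam jar, 44 mm diameter, 48 mm high, on the free strip of the board.
- preserve_jar: Bystander: amber glass jar, 76 mm diameter, 110 mm high, beyond the board.
- pepper_mill: Bystander: dark wooden pepper mill, 54 mm diameter, 144 mm high, beyond the board.
- bowl: Bystander: white bowl, 110 mm diameter, 50 mm high, beyond the board.
- cup: Bystander: white cup, 72 mm diameter, 80 mm high, beyond the board.

How it is judged:
By the outcome, as a careful person would: the job done as asked, in the order asked, and still so for the second after the job is handed in, with the robot touching nothing.
It also fails if it takes over 67 s, if anything falls off the work surface, if the arm or the gripper's body presses on something with over 40 N, if the wrist force passes 120 N, or if a joint passes its speed limit or range.

## Working session

There is one attempt and no reset: what is moved stays moved. The work goes in short steps, each a Python script; the robot and the scene stay as the last script left them, time stands still between calls to the robot, and variables do not carry over. Pictures are saved under pics/ and viewed, about 8 in all and at most 12, crops included, and the job is handed in when it is done.

```bash
mkdir -p pics
python3 - <<'E'
from cell import robot
import cv2
print(robot.read_time_s())
for n in ("side","top"):
    p=robot.grab_frame(n); cv2.imwrite(f"pics/{n}0.png",p["frame"])
    print(n,p["intrinsics"].tolist() if hasattr(p["intrinsics"],'tolist') else p["intrinsics"],p["dist"],p["view"])
    for t in ["board","stop","catch","loaf","pin","slice_a","jam_jar","preserve_jar","pepper_mill","bowl","cup"]:
        print(t,[(([round(float(v)) for v in d["bbox"]]),round(float(d["score"]),2)) for d in robot.look_for(p,t)][:3])
E
```

```text
0.0
side [[454.49456179406883, 0.0, 321.6770924012874], [0.0, 454.49456179406883, 244.4958014218472], [0.0, 0.0, 1.0]] [-0.07949328  0.          0.          0.          0.        ] [[ 0.90008996 -0.4356843   0.00415448 -0.51360973]
 [ 0.20572931  0.43338738  0.87741143 -0.21567149]
 [-0.38407488 -0.78889452  0.47972066 -0.61650517]
 [ 0.          0.          0.          1.        ]]
board [([166, 198, 503, 480], 0.56)]
stop [([222, 196, 287, 256], 0.58)]
catch [([294, 242, 330, 254], 0.59)]
loaf [([299, 277, 415, 392], 0.95), ([300, 235, 328, 258], 0.52)]
pin []
slice_a [([273, 364, 319, 407], 0.85), ([190, 244, 224, 264], 0.64)]
jam_jar [([223, 281, 253, 322], 0.87)]
preserve_jar [([424, 243, 469, 311], 0.79), ([300, 281, 414, 395], 0.33), ([165, 198, 500, 480], 0.24)]
pepper_mill [([335, 170, 360, 229], 0.75)]
bowl [([368, 231, 424, 269], 0.74)]
cup [([490, 303, 542, 366], 0.58)]
top [[595.7698679297916, 0.0, 327.06467145945754], [0.0, 595.7698679297916, 236.0915203556785], [0.0, 0.0, 1.0]] [0.00296748 0.         0.         0.         0.        ] [[-0.04589735 -0.99894346  0.00232301  0.06093339]
 [ 0.97868902 -0.04450056  0.20046821 -0.58890628]
 [-0.20015303  0.01147447  0.97969745 -1.16629374]
 [ 0.          0.          0.          1.        ]]
board [([168, 203, 531, 364], 0.75), ([292, 138, 344, 180], 0.66), ([285, 224, 325, 244], 0.27)]
stop [([210, 234, 263, 306], 0.95)]
catch []
loaf [([380, 227, 472, 282], 0.59)]
pin []
slice_a [([432, 294, 463, 326], 0.98), ([227, 311, 263, 346], 0.81)]
jam_jar [([342, 310, 362, 334], 0.7)]
preserve_jar [([369, 132, 408, 175], 0.65), ([287, 222, 327, 244], 0.41)]
pepper_mill [([206, 146, 238, 184], 0.96), ([381, 226, 473, 285], 0.49)]
bowl [([295, 138, 344, 180], 0.85)]
cup [([446, 129, 486, 168], 0.75), ([204, 143, 240, 184], 0.31)]
```

View pics/top0.png

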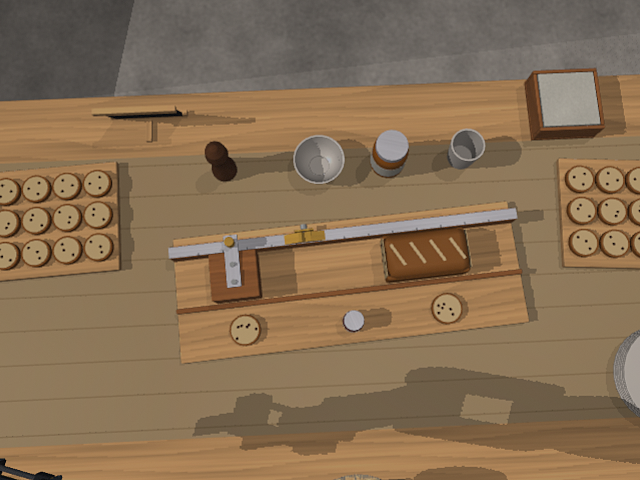

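View pics/side0.png

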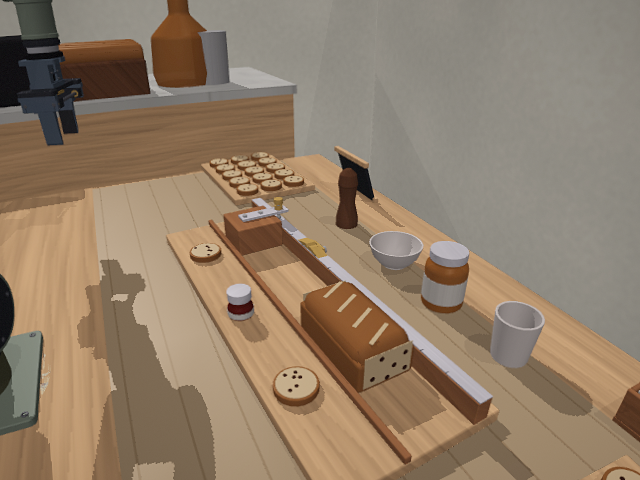

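Top view: the stop sits at left (≈212–260, 247–302) with its bridge pointing up to the knob at (230,241). The catch is near (306,236), and the loaf is at (383–470, 228–282). The side view agrees, and the push faces are free. I'll enlarge the top view to pick corners.

Run:
```python
import cv2
a=cv2.imread("pics/top0.png")
cv2.imwrite("pics/topc.png",cv2.resize(a[195:375,160:360],None,fx=4,fy=4*.8,interpolation=cv2.INTER_CUBIC))
cv2.imwrite("pics/topd.png",cv2.resize(a[195:345,350:550],None,fx=4,fy=4,interpolation=cv2.INTER_CUBIC))
```

```text
(no output)
```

View pics/topc.png

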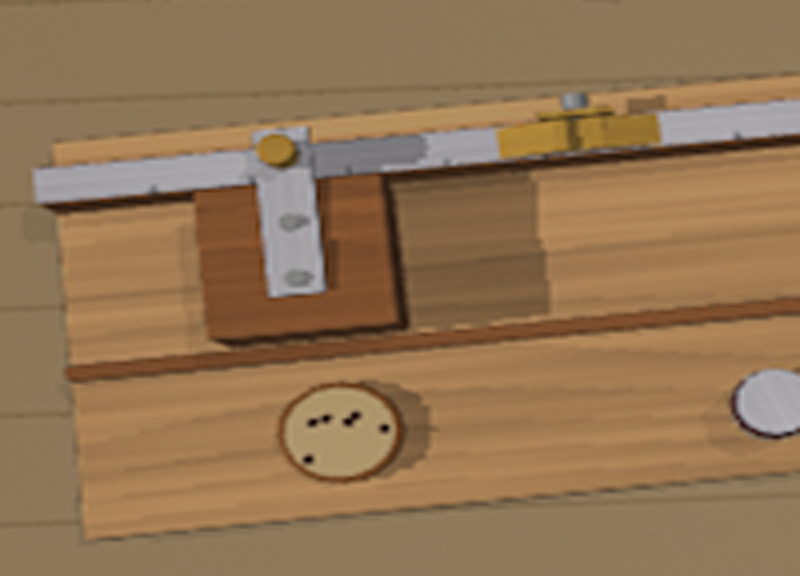

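View pics/topd.png

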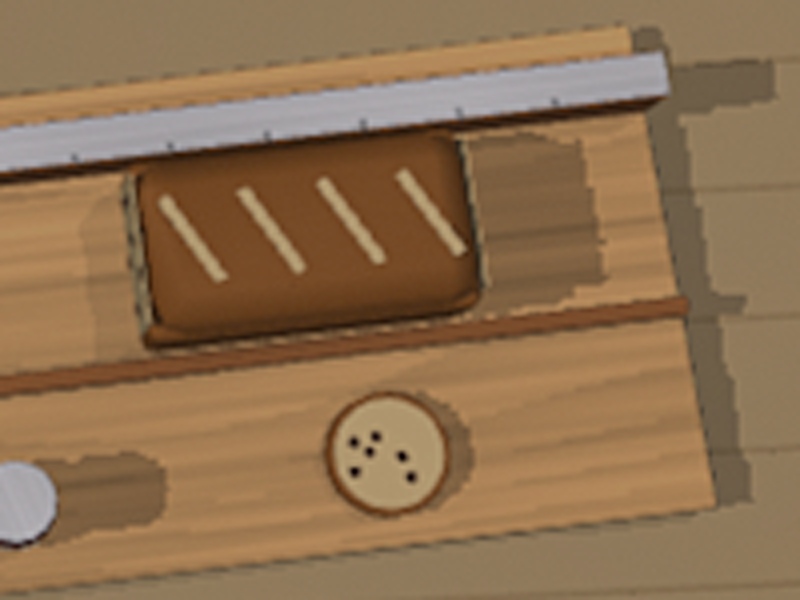

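```bash
cat > h.py <<'E'
import numpy as np, cv2
from scipy.optimize import least_squares
D=np.diag([1,-1,-1.])
def proj(p,P):
    V=D@p["view"][:3]; r,_=cv2.Rodrigues(V[:,:3])
    return cv2.projectPoints(np.atleast_2d(np.asarray(P,float)),r,V[:,3],np.asarray(p["intrinsics"]),np.asarray(p["dist"]))[0][:,0]
def ray(p,uv,z):
    n=cv2.undistortPoints(np.array([[uv]],float),np.asarray(p["intrinsics"]),np.asarray(p["dist"]))[0,0]
    V=D@p["view"][:3]; R,t=V[:,:3],V[:,3]; c=-R.T@t; d=R.T@np.r_[n,1]
    return c+d*(z-c[2])/d[2]
def Rz(a): return np.array([[np.cos(a),-np.sin(a),0],[np.sin(a),np.cos(a),0],[0,0,1]])
def b2w(q,P): return np.atleast_2d(P)@Rz(q[2]).T+[q[0],q[1],0]
def w2b(q,P): return (np.atleast_2d(P)-[q[0],q[1],0])@Rz(q[2])
E
python3 - <<'E'
from cell import robot
from h import *
p=robot.grab_frame("top"); s=robot.grab_frame("side")
M=np.array([[-130,360,22],[-130,-360,22],[130,360,22],[130,-360,22],[105,360,62],[80,360,62],[105,-360,62],[80,-360,62]])/1e3
U=np.array([[181,363.75],[528.75,322],[173,240.3],[507,201.75],[168.75,248.1],[170.5,259],[516,208.5],[517.5,219.25]])
f=least_squares(lambda q:(proj(p,b2w(q,M))-U).ravel(),[.5,0,0]); q=f.x
print("board",q,"res",f.fun.round(1)); np.save("q.npy",q)
B=lambda n,uv,z:print(n,(w2b(q,ray(p,uv,z))*1e3).round(1))
B("knob",(229.25,241.9),.108)
B("stop+y near",(213.75,300.6),.08);B("stop-y near",(261.25,296.6),.08)
B("stop+y far",(208.5,255.5),.08)
B("catch+",(284.5,239.4),.062);B("catch-",(325.25,235),.062); B("notch",(305,236.5),.068)
B("loaf+y",(387.5,282),.025);B("loaf-y",(466.5,230),.085);B("loaf-y",(470,266),.085)
a=cv2.resize(s["frame"],None,fx=1.25,fy=1.25)
for P in b2w(q,M): 
    u=proj(s,P)[0]*1.25; cv2.circle(a,(int(u[0]),int(u[1])),4,(255,0,255),1)
cv2.imwrite("pics/sideov.png",a)
print(robot.read_ee_pos(),robot.read_tool_rot(),robot.read_force(),robot.read_time_s())
E
```

```text
board [ 0.50210629 -0.00776881  0.07094606] res [-0.   0.5  1.3  0.6 -0.3 -0.8  0.7 -0.4 -0.2 -0.5 -1.2  0.6 -0.4 -0.6
  0.3  0.3]
knob [[ 92.6 229.3 108. ]]
stop+y near [[-15.7 273.6  80. ]]
stop-y near [[-18.8 179.6  80. ]]
stop+y far [[ 75.7 277.   80. ]]
catch+ [[ 94.5 122.9  62. ]]
catch- [[93.9 38.8 62. ]]
notch [[94.4 80.4 68. ]]
loaf+y [[-12.9 -79.3  25. ]]
loaf-y [[  66.3 -245.1   85. ]]
loaf-y [[  -7. -240.   85.]]
[0.17584709 0.54746952 0.21400607] [[ 3.45943104e-05  3.05829328e-01  9.52086352e-01]
 [ 1.24295835e-04  9.52086344e-01 -3.05829330e-01]
 [-9.99999992e-01  1.28920323e-04 -5.07654120e-06]] [ 0.45965336 -0.93006023  0.00658721] 1.3
```

View pics/sideov.png

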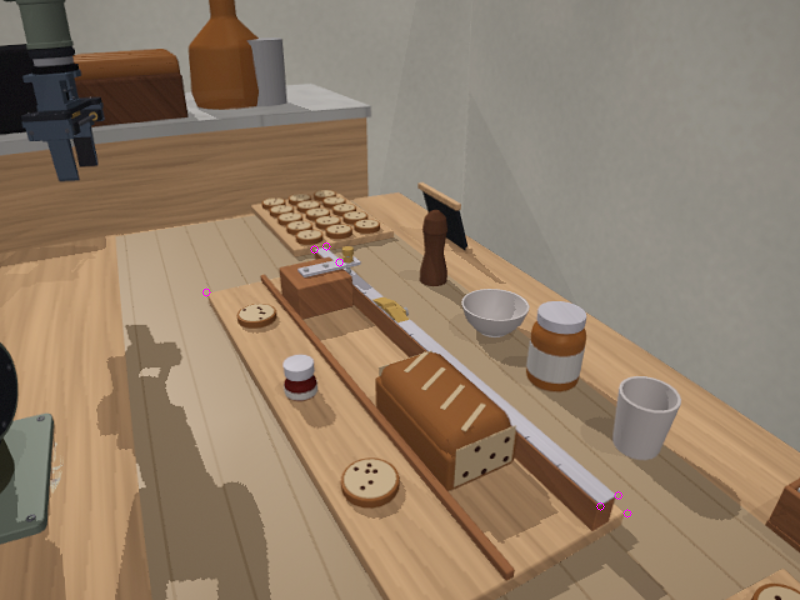

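Overlay agrees with the side view to within a few pixels. In the board frame, the stop's push face is at y≈+276, the pin at ≈+228, the notch at ≈+80.6, and the loaf spans about −243 to −75 mm. All of these match the given sizes. Next I push the stop.

```bash
cat >> h.py <<'E'
q=np.load("q.npy") 
_c,_s=np.cos(q[2]),np.sin(q[2])
ORI=np.array([[0,_c,_s],[0,_s,-_c],[-1,0,0]]) # tool x down, jaw along board +x
def W(x,y,z): return b2w(q,[x/1e3,y/1e3,z/1e3])[0]
def here(robot): return (w2b(q,robot.read_ee_pos())[0]*1e3).round(1)
def fy(robot): return (Rz(q[2]).T@np.asarray(robot.read_force())).round(2)
E
python3 - <<'E'
from cell import robot
from h import *
print(np.linalg.det(ORI))
for P in [(30,330,200),(30,330,48),(30,140,48),(30,330,200),(30,-290,200),(30,-290,48),(30,-140,48)]:
    j=robot.inverse_kinematics(W(*P),ORI); print(P,None if j is None else np.round(j,0))
robot.gripper_to(0)
robot.reach(W(30,330,200),ORI)
robot.move_linear(W(30,330,48),vel=.12)
print(here(robot),fy(robot))
for i in range(4):
    r=robot.move_linear(W(30,132,48),vel=.035,force_limit=10.5)
    print(r,here(robot),fy(robot),robot.read_time_s())
    if not r or here(robot)[1]<155: break
p=robot.grab_frame("side"); cv2.imwrite("pics/s2.png",cv2.resize(p["frame"][150:330,180:420],None,fx=3,fy=3))
E
```

```text
0.9999999999999999
(30, 330, 200) [31. 21. 87. -0. 72. 27.]
(30, 330, 48) [31. 29. 98. -0. 52. 27.]
(30, 140, 48) [ 13.  24. 107.  -0.  48.   9.]
(30, 330, 200) [31. 21. 87. -0. 72. 27.]
(30, -290, 200) [-29.  23.  84.  -0.  73. -33.]
(30, -290, 48) [-29.  31.  95.  -0.  54. -33.]
(30, -140, 48) [-16.  26. 104.  -0.  50. -20.]
[ 30.5 330.3  48.8] [-0.01 -0.26 -0.19]
True [ 29.7 174.9  47.7] [-0.25 -0.31 -0.07] 9.45
True [ 29.5 162.3  47.3] [0.05 0.7  0.5 ] 10.075
True [ 29.2 148.6  47.1] [-0.47  1.51  1.32] 10.6167
```

View pics/s2.png

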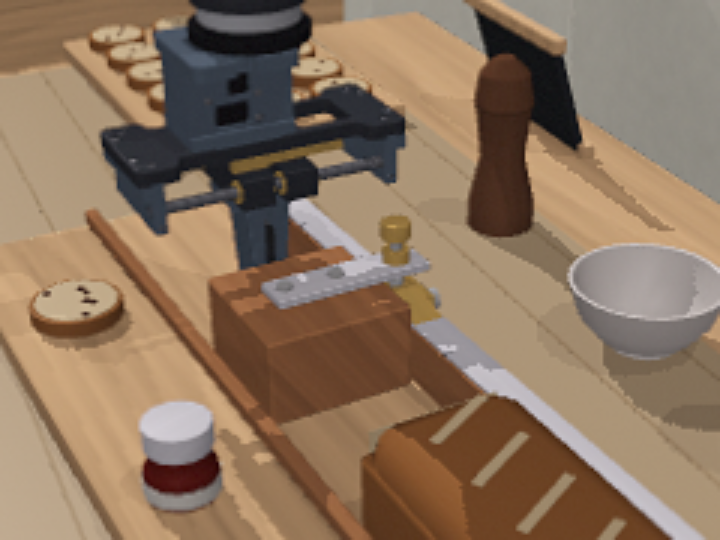

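The stop is up on the catch with the pin at or near the notch, and nothing else has been disturbed. The knob is at crop (395,225). The earlier limit trips came on the ramp, so I'll push slowly to test whether it is home.

Run:
```python
from cell import robot
from h import *
def knob(tag):
    p=robot.grab_frame("top"); cv2.imwrite(f"pics/top_{tag}.png",p["frame"])
    for n in("stop","pin_knob","catch"): print(n,[(np.round(d["bbox"],1).tolist(),round(float(d["score"]),2)) for d in robot.look_for(p,n)][:2])
    return p
knob("a")
for k in range(3):
    y0=here(robot)[1]
    r=robot.move_linear(W(30,y0-8,48),vel=.008,force_limit=10.5)
    print(r,here(robot),fy(robot),robot.read_time_s())
    if r and y0-here(robot)[1]<1.5: break
    if here(robot)[1]<139: break
p=knob("b")
a=p["frame"][215:305,230:370]; cv2.imwrite("pics/tb.png",cv2.resize(a,None,fx=5,fy=5,interpolation=cv2.INTER_CUBIC))
```

```text
stop [([300.3, 229.0, 336.4, 291.3], 0.7), ([305.9, 226.2, 323.7, 240.2], 0.34)]
pin_knob [([300.9, 227.4, 306.4, 239.4], 0.66), ([370.1, 130.3, 409.0, 173.9], 0.17)]
catch [([303.5, 223.4, 325.3, 241.1], 0.67)]
True [ 28.8 148.6  46.7] [0.9  2.21 1.38] 11.3917
stop [([292.0, 226.1, 338.6, 294.0], 0.93)]
pin_knob [([301.9, 227.7, 305.0, 237.0], 0.43)]
catch [([302.3, 221.9, 321.5, 240.5], 0.7)]
```

View pics/tb.png

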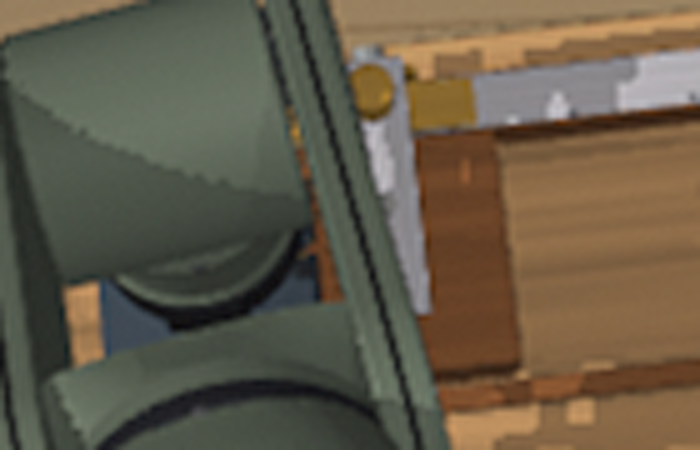

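Slow push of over 10.5 N with no movement means it is probably home. I'll back off, check for roll-back, and measure the stop with the view clear.

Run:
```python
from cell import robot
from h import *
robot.move_linear(W(30,185,48),vel=.1)
robot.move_linear(W(30,185,200),vel=.2)
robot.reach(W(30,-285,200),ORI)
print(here(robot),robot.read_time_s())
p=robot.grab_frame("top"); s=robot.grab_frame("side")
B=lambda n,uv,z:print(n,(w2b(q,ray(p,uv,z))*1e3).round(1))
B("knob before",(304.6,233),.1115);B("stop -y near before",(334,289.4),.08)
c=lambda f,x,y,w,h,k:cv2.resize(f[y:y+h,x:x+w],None,fx=k,fy=k,interpolation=cv2.INTER_CUBIC)
cv2.imwrite("pics/c3.png",np.hstack([c(p["frame"],255,210,100,100,4),c(s["frame"],250,190,100,100,4)]))
for n in("stop","pin_knob","catch","loaf"): print(n,[(np.round(d["bbox"],1).tolist(),round(float(d["score"]),2)) for d in robot.look_for(p,n)][:2])
```

```text
[  30.5 -283.9  200. ] 14.7333
knob before [[ 92.5  79.9 111.5]]
stop -y near before [[-21.4  34.8  80. ]]
stop [([283.0, 228.8, 335.3, 295.7], 0.71)]
pin_knob [([297.8, 229.1, 307.4, 239.4], 0.39)]
catch [([381.4, 226.9, 475.5, 284.3], 0.59)]
loaf [([382.1, 226.2, 470.7, 284.9], 0.76), ([202.8, 143.5, 239.2, 183.7], 0.45)]
```

View pics/c3.png

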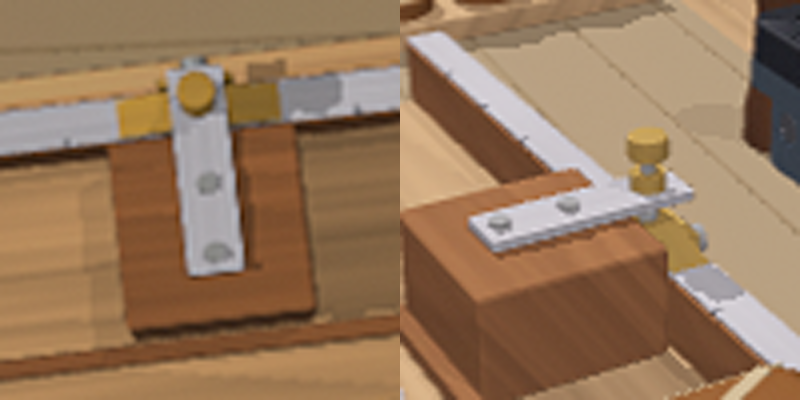

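The stop stayed put after release: knob at y≈80 mm against the notch at ≈80.5, and the catch shows evenly on both sides of the bridge. It is clicked in. Next is the loaf.

Run:
```python
from cell import robot
from h import *
robot.move_linear(W(30,-292,200),vel=.1)
robot.move_linear(W(30,-292,48),vel=.12,force_limit=15)
print(here(robot),fy(robot))
for k in range(10):
    y0=here(robot)[1]
    near=y0>-185
    r=robot.move_linear(W(30,-183 if not near else y0+15,48),vel=.015 if near else .035,force_limit=6.5 if near else 8)
    y1=here(robot)[1]; print(r,y0,here(robot),fy(robot),round(robot.read_time_s(),2))
    if near and r and y1-y0<1: break
    if y1>-150: break
p=robot.grab_frame("top"); s=robot.grab_frame("side")
c=lambda f,x,y,w,h,k:cv2.resize(f[y:y+h,x:x+w],None,fx=k,fy=k,interpolation=cv2.INTER_CUBIC)
cv2.imwrite("pics/c4.png",np.vstack([c(p["frame"],270,210,200,90,3),c(s["frame"],210,190,200,110,3)]))
```

```text
[  30.5 -292.3   48.8] [-0.7  -0.11  0.38]
False -292.3 [  30.  -183.1   48. ] [-0.07 -2.58  0.9 ] 19.97
False -183.1 [  30.  -167.9   48. ] [-0.2  -2.41  2.06] 21.11
False -167.9 [  30. -153.   48.] [ 0.39 -4.11  1.73] 22.27
True -153.0 [  30.1 -152.8   47.8] [1.19 0.64 0.51] 22.64
```

View pics/c4.png

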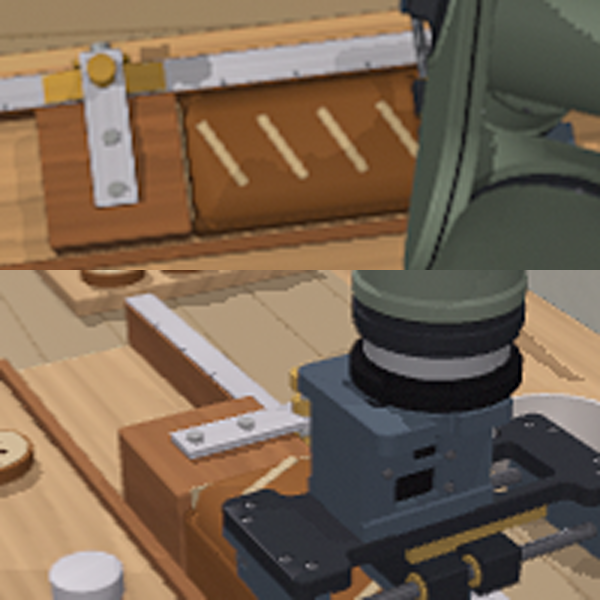

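The loaf looks flush with the stop, and the knob is unchanged at (303.7,233). I'll do one confirming push, then retreat and check everything.

Run:
```python
from cell import robot
from h import *
y0=here(robot)[1]
r=robot.move_linear(W(30,y0+6,48),vel=.008,force_limit=7)
print(r,y0,here(robot),fy(robot))
y=here(robot)[1]
robot.move_linear(W(30,y-35,48),vel=.08)
robot.move_linear(W(30,y-35,200),vel=.2)
robot.reach(W(30,-330,220),ORI); robot.hold(.5)
print(fy(robot),robot.read_time_s())
p=robot.grab_frame("top"); s=robot.grab_frame("side")
for t in ("slice_a","jam_jar","preserve_jar","pepper_mill","bowl","cup"):
    print(t,[np.round(d["bbox"]).astype(int).tolist() for d in robot.look_for(p,t) if d["score"]>.4])
c=lambda f,x,y,w,h,k:cv2.resize(f[y:y+h,x:x+w],None,fx=k,fy=k,interpolation=cv2.INTER_CUBIC)
cv2.imwrite("pics/c5.png",np.vstack([c(p["frame"],270,215,160,80,4),c(s["frame"],230,190,160,70,4)]))
```

```text
True -153.0 [  30.1 -152.9   47.6] [ 0.09 -0.79  0.7 ]
[ 0.04 -0.26 -0.41] 25.8417
slice_a [[231, 312, 265, 347], [431, 296, 463, 327]]
jam_jar [[339, 311, 362, 338]]
preserve_jar [[371, 131, 412, 175], [297, 139, 343, 182]]
pepper_mill [[204, 142, 241, 181], [300, 229, 305, 238], [285, 223, 322, 245], [294, 140, 345, 184]]
bowl [[295, 138, 346, 182]]
cup [[340, 312, 363, 335], [448, 128, 485, 168]]
```

View pics/c5.png

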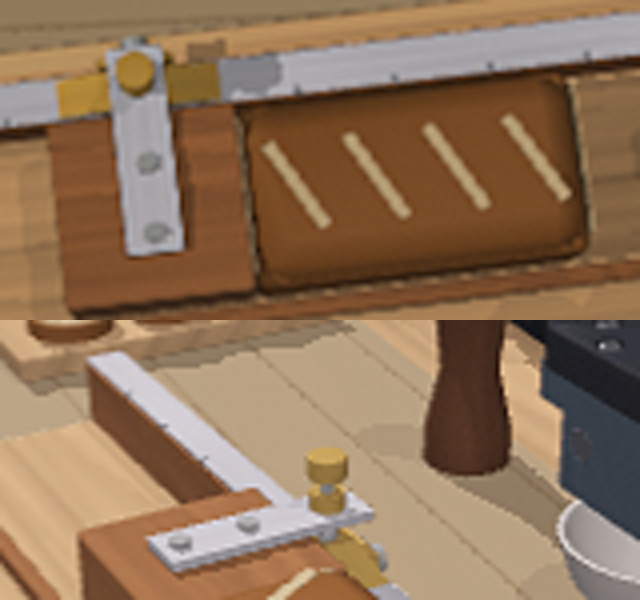

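```bash
python3 -c "
from cell import robot
robot.finish_job(); print(robot.read_time_s())"
```

```text
the job is handed in; nothing more can be done
the job is handed in; nothing more can be done
```

The stop is clicked into the catch and the loaf rests against it. I handed the job in at about 26 s of the 67 s allowed.

- **Stop:** I pushed it with the shut fingers until a slow push of more than 10.5 N no longer moved it, and it did not roll back when released. The knob measured y ≈ 80 mm along the fence against about 80.5 mm for the notch. The knob's pixel position was the same before and after the loaf push, to within about half a pixel.
- **Loaf:** I pushed it along the channel at about 2.5–4 N until it was blocked. A second push, tripped at 7 N, moved it no more than 0.1 mm. The last pictures show its end flush with the stop.
- **Surroundings:** The bystanders were found where they began, within detector noise. The gripper finished clear, above the far end of the board, with about zero force on the tool.

**Disagreements:**
- The force limit tripped twice early, while the stop was going up the ramp, so I had to restart that push.
- The fingers touched about 4 mm sooner on the stop than their nominal half width suggested. I therefore went by the force and the camera rather than the commanded position.
- The network found the pin poorly and once took the loaf for the catch, so I judged the pin and catch from the pictures. I inferred the pin's drop into the notch from the force and position, and did not measure its height.

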